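# Pack and weigh the stacking lunch tins

## Robot

A 7-joint arm with a two-finger parallel gripper is mounted at the origin on a cart in front of the work surface, level with it; the furniture and walls round the work are solid. World frame = base frame: x ahead of the robot, y to its left, z up, the work surface at z = 0. Lengths are in m, angles in degrees, forces in N, time in s.
With the tool pointing down it reaches from about 0.4 to 0.85 m from the base axis. Payload 4.5 kg.
Tool frame: the origin (TCP) lies on the centre line of the jaws, within the pads' length; the fingertips stand 19 mm ahead of it and the grasp point (between the pads) is the TCP; z points along the fingers, y is the line along which they close (so a half turn about z gives the same grasp; the last joint's range is limited). The gripper opens to 85 mm and grips with 20 to 120 N. Pads are 22 mm wide; open, the fingers measure 114 mm over their backs; the gripper's body (76 mm by 85 mm) begins 54 mm behind the grasp point. The pads swing forward as they close: fully open they stand 13 mm farther back than shut.
Start: joints at [69.145, 39.483, -11.15, 89.685, 9.013, 51.709, -12.324], TCP at [0.242, -0.576, 0.25] pointing down, gripper open.
Joint ranges: [-172.22, 172.22], [-26.19, 119.32], [-84.43, 86.54], [7.71, 146.69], [-57.33, 237.33], [2.42, 119.75], [-152.13, 152.13]. Speed limits (degrees/s): [147.25, 147.25, 180, 180, 180, 180, 180].

## Interface

Orientations are given as [roll, pitch, yaw] about the fixed x, y, z axes, in that order (R = Rz(yaw) Ry(pitch) Rx(roll)).
In Python, from workcell import status, cams, job gives the robot as it stands. The module is installed in compiled form; this text tells all that it offers.
- The arm moves only by the shell command python3 -m inch 'ROWS'. ROWS is JSON, a list that holds one entry, the list of rows, each a list of 7 numbers: the shift along the tool's x, y, z in units of 12 cm (1.0 is 12 cm), then the turn, a rotation vector about the tool's x, y, z in units of 180 degrees (1.0 is 180 degrees), then the closure, from 0 (fully open) to 1 (shut). A call has 1 to 5 rows; each row shifts and turns the commanded pose from where the row before left it, along the tool's axes as they then stand; what a row does not reach is not made up. A row lasts 1/8 s, in which the tool goes at most 62.5 mm and 10.7 degrees, less where a joint would pass 70% of its speed; a pose out of reach is approached as far as the arm can. A call with a number of a shift or a turn outside -1 to 1 is refused whole. A call with a gripper value outside its range is refused whole. The fingers move at their own pace and stop on an object; the grip force is fixed at half the most. Time passes only in rows, so rows that do not move let the fingers close. It gives the time, the measured TCP pose, the force, the opening and the grip force at its end, in the units of the state.
- status.get_state(): the state, without advancing time (a new reading comes with each control period).
- cams.camera(name): name is "scene" or "top" or "wrist"; returns (picture, depth): 480x640x3 uint8, blue, green, red; 480x640 float32, m along the optical axis (not along the pixel's ray), 0 where there is no reading.
- cams.get_calibration(name): a dict with "fov_y" (degrees; the focal length in pixels is half the picture's height over the tangent of half this angle, whatever the lens; pixels are square), "cx", "cy" (the principal point, pixels), "eye" and "orientation" of the camera in the world; the wrist camera has in their place "tool_from_camera" (4x4, takes a point from camera to tool coordinates, whose origin is the TCP and whose axes are the flange's). Camera axes: x right, y down, z forward; pixel columns grow to the right and rows downward; lengths in m; the calibration is good to about 2 mm. A picture is of the moment at which its call begins: read the wrist's pose just before it. get_calibration takes no time and is no camera call.
- job.sign_off(): hands the job in; it is judged then, once.
The state is a dict: "clock": time; "joints": joint angles; "qvel": joint speeds; "joint_torque": joint torques, N m; "position": TCP position; "tool_rot": TCP orientation; "ft_force": force on the tool from outside, world axes, zero at the start; "torque": the same for the moment, N m; "opening": finger opening in m; "finger_force": force on a finger pad.
Only numpy, scipy, OpenCV 4.12 (cv2) and the standard library are available. Lean on these libraries where they do the work, as an engineer would, in place of code of your own. Each camera call takes 0.05 s, during which the arm holds its last target. There are 200 camera calls.

## Task

Pack the lunch tins on the kitchen scale: first lift the spice jar out of the scale's corner-post cradle and stand it upright on the cork coaster, then press the scale's round tare key while the cradle is empty. Stack the deep tin, then every shallow tin that is there, then the lid with its wooden grip squarely in the cradle, each upright, the long way of the cradle and seated flat on the one below, and finally press the square hold key; keys answer to a firm push of 4 N or more kept up for about half a second with the fingertips.

Things in the scene. Friction and masses are not known exactly. Their poses are not given: they have to be found in the camera images.
- scale: white kitchen scale fixed to the worktop, 200 mm along its x, 190 mm along its y, slab top at z = 24 mm; origin at the centre of its underside; its -x edge (with the keys) faces the robot. On it a steel platform, top at z = 30 mm, carrying a cradle of four steel corner posts. It does not move under load.
- pocket (a point): centre of the cradle's floor, 45 mm along +x from the scale's origin, 30 mm above the worktop; axes as the scale's. Inside the posts 68 mm along x, 100 mm along y (2 mm play each side of a tin). Posts rise 84 mm, the last 10 mm flaring outward about 4 mm; 3 mm angle plates at the corners only, so the middle 74 mm of the long sides and 34 mm of the short sides are open for fingers.
- tare_key: tare key: flat round grey key, 34 mm across, 66 mm along -x and 55 mm along +y from the scale's origin (front left); origin at the centre of its top face, 27 mm above the worktop, 3 mm proud of the slab. Pressed straight down it gives only 2.5 mm, at 2500 N/m (4 N at 1.6 mm, about 6 N at the stop).
- hold_key: hold key: flat square grey key, 34 mm, at the scale's front right (-y) corner, 66 mm along -x and 55 mm along -y from the scale's origin; otherwise the same as the tare key (origin at the centre of its top face). A blank dark display lies between the keys.
- spice_jar: square glass spice jar with white lid, 42 mm square, 100 mm tall, 0.135 kg, origin at the centre of its underside, z up; starts standing in the cradle
- coaster: round cork coaster, 110 mm across, 6 mm thick, fixed to the worktop; origin at the centre of its underside (the worktop)
- deep_tin: open-topped rectangular stainless lunch tin, 64 mm wide along its x, 96 mm long along its y, 40 mm deep; walls 4 mm, floor 3 mm, 0.22 kg. Origin at the centre of its underside, z up through the open top. Starts upright on the worktop. The deepest tin; it goes at the bottom.
- shallow_tin_1: open-topped rectangular stainless lunch tin, 64 mm wide along its x, 96 mm long along its y, 20 mm deep; walls 4 mm, floor 3 mm, 0.14 kg. Origin at the centre of its underside, z up through the open top. Starts upright on the worktop. One of one to three alike (absent ones read None); they stack 20 mm apart, rim to floor, in any order.
- shallow_tin_2: open-topped rectangular stainless lunch tin, 64 mm wide along its x, 96 mm long along its y, 20 mm deep; walls 4 mm, floor 3 mm, 0.14 kg. Origin at the centre of its underside, z up through the open top. Starts upright on the worktop. One of one to three alike (absent ones read None); they stack 20 mm apart, rim to floor, in any order.
- shallow_tin_3: open-topped rectangular stainless lunch tin, 64 mm wide along its x, 96 mm long along its y, 20 mm deep; walls 4 mm, floor 3 mm, 0.14 kg. Origin at the centre of its underside, z up through the open top. Starts upright on the worktop. One of one to three alike (absent ones read None); they stack 20 mm apart, rim to floor, in any order.
- tin_lid: lid: steel plate 64 mm (x) by 96 mm (y), 8 mm thick; under it a plug 46 x 78 mm, 5 mm deep, that drops into the top tin (inside 56 x 88 mm); on it a wooden grip bar 12 mm wide (x), 50 mm long (y). Origin at the centre of the plug's underside, z up: plate from z = 5 to 13 mm, bar 13 to 31 mm. 0.14 kg. Seated, the plate lies on the top tin's rim (origin 5 mm below the rim).
Mind the look-alikes: they are no part of the job. Leave any pink look-alike of the tin_lid alone. What is shaped like the spice_jar but green is not meant.

How it is judged (in metres and radians):
On the way, in this order (a step that is already met when the one before it is completed fails the run):
1. the spice jar stands on the coaster (horizontal distance between spice_jar and coaster below 0.035 m and angle between spice_jar's own z axis and vertical below 0.08 rad and z of spice_jar in the frame of coaster between 0.003 and 0.01 m and linear speed of spice_jar below 0.03 m/s), for 0.2 s.
2. the tare key is pressed with the fingers (4 N or more) while the cradle is empty (contact force between the fingers and tare_key above 4 N and horizontal distance between each of deep_tin, shallow_tin_1, shallow_tin_2, shallow_tin_3, tin_lid, spice_jar and pocket above 0.07 m), for 0.2 s.
3. the deep tin is seated squarely on the cradle's floor (horizontal distance between deep_tin and pocket below 0.005 m and angle between the x axis of deep_tin and the x axis of scale, either way round below 0.07 rad and angle between deep_tin's own z axis and vertical below 0.06 rad and z of deep_tin in the frame of pocket below 0.004 m), for 0.2 s.
4. all shallow tins present are stacked squarely on it (all of step 3 and horizontal distance between each of shallow_tin_1, shallow_tin_2, shallow_tin_3 and pocket below 0.005 m and angle between the x axis of each of shallow_tin_1, shallow_tin_2, shallow_tin_3 and the x axis of scale, either way round below 0.07 rad and angle between each of shallow_tin_1, shallow_tin_2, shallow_tin_3's own z axis and vertical below 0.06 rad and z of shallow_tin_1 in the frame of deep_tin between 0.036 and 0.085 m and z of shallow_tin_2 in the frame of deep_tin between 0.036 and 0.085 m and z of shallow_tin_3 in the frame of deep_tin between 0.036 and 0.085 m), for 0.2 s.
5. the lid is seated on top (all of step 4 and horizontal distance between tin_lid and pocket below 0.005 m and angle between the x axis of tin_lid and the x axis of scale, either way round below 0.07 rad and angle between tin_lid's own z axis and vertical below 0.06 rad and z of tin_lid in the frame of shallow_tin_1 above 0.012 m and z of tin_lid in the frame of shallow_tin_2 above 0.012 m and z of tin_lid in the frame of shallow_tin_3 above 0.012 m and z of tin_lid in the frame of deep_tin below 0.1 m), for 0.2 s.
6. the hold key is pressed with the fingers (4 N or more) with the stack complete (all of step 5 and contact force between the fingers and hold_key above 4 N), for 0.2 s.
At the end, for the whole second after the job is handed in: The jar stands on the coaster (centre within 35 mm); the deep tin sits on the cradle floor (within 4 mm of height), all present shallow tins on it and the lid on top of them, each centred within 5 mm on the cradle, turned within 0.07 rad, tilted under 0.06 rad, released and at rest (all of step 5 and horizontal distance between spice_jar and coaster below 0.035 m and angle between spice_jar's own z axis and vertical below 0.08 rad and z of spice_jar in the frame of coaster between 0.003 and 0.01 m and linear speed of each of deep_tin, shallow_tin_1, shallow_tin_2, shallow_tin_3, tin_lid, spice_jar below 0.02 m/s); the robot touches nothing.
Of shallow_tin_1, shallow_tin_2, shallow_tin_3 only 1 to 3 are there at a start; the rules pass over those that are not, and their reading is None.
At some moment in a run one of deep_tin, shallow_tin_1, shallow_tin_2, shallow_tin_3, tin_lid may be knocked a few centimetres aside while the robot is not near it.
Once in a run the grip may slacken for a moment while it holds something.
It also fails if it takes over 210 s, if anything falls off the work surface, if the arm or the gripper's body presses on something with over 40 N, if the wrist force passes 120 N, or if a joint passes its speed limit or range.

## Working session

There is one attempt and no reset: what is moved stays moved. The work goes in short steps, Python scripts to look and compute and a shell command to move; the robot and the scene stay as the last step left them, time stands still between calls to the robot, and variables do not carry over. Pictures are saved under pics/ and viewed, at most 14 in all, crops included, and the job is handed in when it is done.

```bash
mkdir -p pics; cat > h.py <<'E'
import numpy as np, cv2
from scipy.spatial.transform import Rotation as R
from workcell import status, cams, job
def Rm(o): return R.from_euler('xyz',o,degrees=True).as_matrix()
def K(c):
    f=240/np.tan(np.radians(c['fov_y'])/2); return f,c['cx'],c['cy']
def shot(n):
    s=status.get_state(); im,d=cams.camera(n); c=cams.get_calibration(n)
    if n=='wrist':
        T=np.array(c['tool_from_camera']); Rt=Rm(s['tool_rot']); Rc=Rt@T[:3,:3]; e=Rt@T[:3,3]+np.array(s['position'])
    else: Rc=Rm(c['orientation']); e=np.array(c['eye'])
    f,cx,cy=K(c); v,u=np.mgrid[0:480,0:640]
    P=np.stack([(u-cx)/f*d,(v-cy)/f*d,d],-1)@Rc.T+e
    P[d==0]=np.nan
    return im,d,P
E
python3 - <<'E'
from h import *
print(status.get_state())
for n in ['top','scene']:
    print(n,cams.get_calibration(n))
    im,d,P=shot(n); cv2.imwrite(f'pics/{n}0.png',im); np.savez(f'{n}0.npz',im=im,P=P)
E
```

```text
{'clock': 0.0, 'joints': array([ 69.14522451,  39.53511984, -11.14297286,  89.7450443 ,
         9.01172925,  51.70654578, -12.32587707]), 'qvel': array([ 0.07957645,  0.02798622, -0.00433875,  0.02184902, -0.00661098,
        0.06973374, -0.00107713]), 'joint_torque': array([-4.83769782e-04, -5.39599621e+01, -1.26689259e+00, -1.58539635e+01,
        9.04697052e-03,  9.39144316e-03,  2.20446049e-05]), 'position': array([ 0.2418224 , -0.57566756,  0.24946127]), 'tool_rot': array([-1.79895200e+02,  7.51631741e-03,  2.27926881e+01]), 'ft_force': array([ 0.3175857 , -0.42209725,  0.62417022]), 'torque': array([-0.04046074,  0.00088503, -0.00683531]), 'finger_force': 0.0, 'opening': 0.08546718900338876}
top {'fov_y': 49.12788627057435, 'cx': 322.9936869423391, 'cy': 238.95786518761284, 'eye': array([ 4.15572194e-01, -5.15946702e-04,  1.29445756e+00]), 'orientation': array([-174.15056255,   -0.7493542 ,  -91.70971568])}
scene {'fov_y': 45.0760270340239, 'cx': 313.1995296880078, 'cy': 237.21495745857047, 'eye': array([-0.44828836,  0.57808627,  0.74081299]), 'orientation': array([-1.20346713e+02, -1.00842343e-01, -1.21058067e+02])}
```

View pics/top0.png

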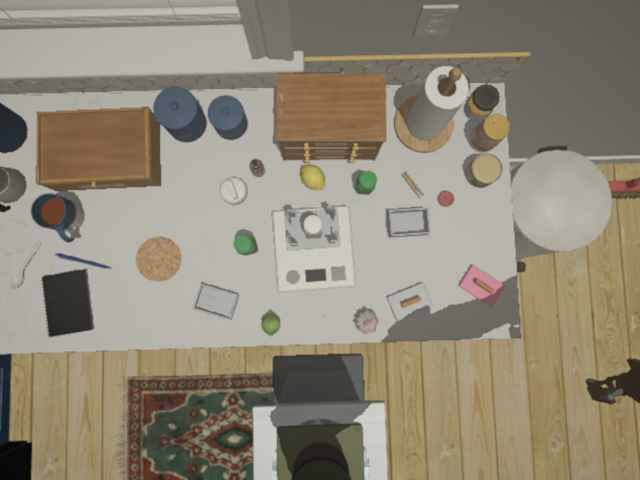

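View pics/scene0.png

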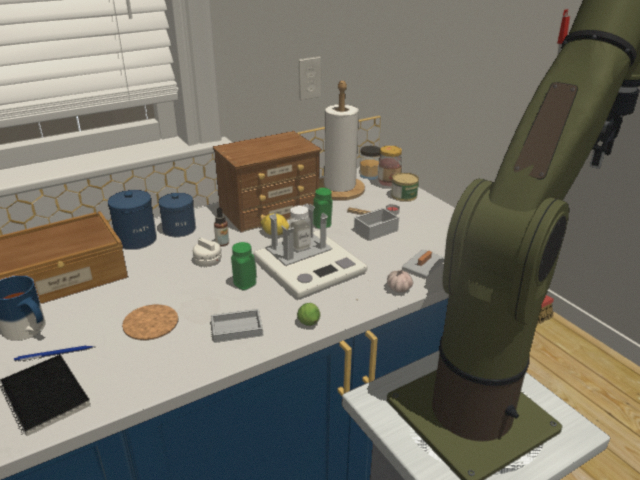

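The top view shows the scale at (313,248) with the jar in its cradle at (313,225), and the coaster at (158,259). One shallow tin is at (216,300), the deep tin at (407,222), the real lid at (409,301) and the pink lid at (481,285). Only one shallow tin is visible. Next I'll measure poses from depth.

```bash
cat >> h.py <<'E'
def fit(P,box,z0,z1):
    u0,v0,u1,v1=box; Q=P[v0:v1,u0:u1].reshape(-1,3); Q=Q[np.isfinite(Q[:,0])&(Q[:,2]>z0)&(Q[:,2]<z1)]
    r=cv2.minAreaRect((Q[:,:2]*1000).astype(np.float32))
    return len(Q),np.round(r[0],1),np.round(r[1],1),round(r[2],1),'zmed',np.round(np.percentile(Q[:,2],[5,50,95])*1000,1)
E
python3 - <<'E'
from h import *
z=np.load('top0.npz'); P=z['P']; im=z['im']
for n,b,a,c in [('table',(330,300,370,320),-1,1),('shallow',(185,275,250,328),.012,.06),('deep',(378,200,438,242),.025,.08),('lid',(380,278,438,325),.005,.06),('lidgrip',(380,278,438,325),.02,.06),('scale',(265,195,362,300),.016,.027),('coaster',(130,230,190,285),.003,.02),('jar',(285,195,345,255),.115,.2),('posts',(275,195,350,255),.10,.2)]:
    print(n,fit(P,b,a,c))
cv2.imwrite('pics/crop1.png',cv2.resize(im[185:330,180:370],None,fx=4,fy=4,interpolation=2))
E
```

```text
table (798, array([372.3, -81.5]), array([96.4, 46.4]), 88.3, 'zmed', array([-5.1, -0.3, 40. ]))
shallow (240, array([403.4, 244.3]), array([96.3, 64.4]), 71.6, 'zmed', array([13.7, 18.7, 23. ]))
deep (298, array([ 581.8, -229.5]), array([64.5, 98.2]), 2.4, 'zmed', array([26.9, 37.2, 42.3]))
lid (1053, array([ 388.3, -225.3]), array([104.9, 143.3]), 0.5, 'zmed', array([ 7.7, 12.3, 29.5]))
lidgrip (108, array([ 388.9, -225.8]), array([12.3, 50.5]), 19.4, 'zmed', array([24.2, 29.4, 33.4]))
scale (4102, array([525.5,   4.6]), array([200. , 189.9]), 2.8, 'zmed', array([18.9, 23.2, 26.5]))
coaster (1448, array([514.5, 381.1]), array([146.4, 133. ]), 88.6, 'zmed', array([3.3, 5.8, 9.9]))
jar (288, array([569.4,   6.3]), array([ 73.2, 114.6]), 6.7, 'zmed', array([120.6, 128.6, 132.7]))
posts (531, array([570.9,   6.8]), array([ 81.4, 113.9]), 3.0, 'zmed', array([103. , 124.1, 132. ]))
```

View pics/crop1.png

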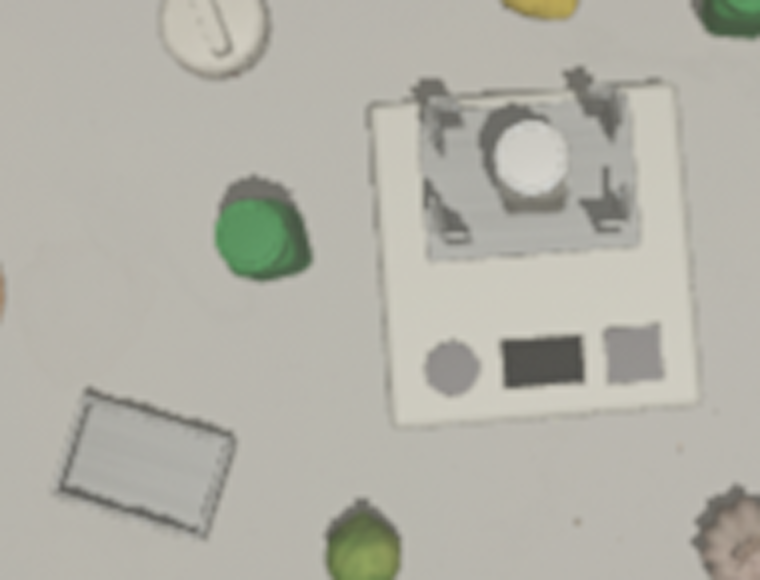

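Measured from the top view:
- **Scale:** (525.5, 4.6) mm, yaw 2.8°, which puts the pocket at about (570.5, 6.8).
- **Deep tin:** (582, -229.5), yaw 2.4°.
- **Shallow tin:** (403, 244), yaw -18.4°.
- **Lid:** (389, -226), yaw 19.4°.

The crop shows the white jar lid at crop (530,157), the tare key at (452,367) and the hold key at (633,353). I'll move over the cradle for a wrist view.

```bash
cat >> h.py <<'E'
def plan(x,y,z,yaw,ns=0,nt=0):
    "turn rows first, then shift rows (mm, deg)"
    s=status.get_state(); Rt=Rm(s['tool_rot']); p=np.array(s['position'])*1000
    G=Rm([180,0,yaw]); w=R.from_matrix(Rt.T@G).as_rotvec(degrees=True)/180
    d=G.T@(np.array([x,y,z])-p)/120
    nt=nt or int(np.ceil(np.abs(w).max()*180/9)); ns=ns or int(np.ceil(np.linalg.norm(d)*120/50))
    print('at',p.round(1),np.round(s['tool_rot'],2),'t',round(s['clock'],2),'open',round(s['opening']*1000,1))
    if nt: print(nt,'x turn',(w/nt).round(4))
    if ns: print(ns,'x shift',(d/ns).round(4),'total',d.round(4))
E
python3 - <<'E'
from h import *
print(np.array(cams.get_calibration('wrist')['tool_from_camera']).round(4),cams.get_calibration('wrist')['fov_y'])
plan(550,7,300,92.8)
im,P=np.load('top0.npz')['im'],np.load('top0.npz')['P']
Q=P[205:245,295:330].reshape(-1,3);Q=Q[Q[:,2]>.118]
hsv=cv2.cvtColor(im,cv2.COLOR_BGR2HSV)
m=(hsv[...,0]>5)&(hsv[...,0]<20)&(hsv[...,1]>60); m[:, :130]=0; m[:,190:]=0; m[:230]=0; m[285:]=0
q=P[m][:,:2]*1000; print('coaster',cv2.minEnclosingCircle(q.astype(np.float32)),np.nanmean(q,0))
print('jarlid',np.nanmedian(P[222:228,310:316].reshape(-1,3),0))
E
```

```text
[[-0.000e+00 -9.458e-01 -3.249e-01  8.500e-02]
 [ 1.000e+00  2.000e-04 -7.000e-04  1.500e-03]
 [ 8.000e-04 -3.249e-01  9.458e-01 -1.237e-01]
 [ 0.000e+00  0.000e+00  0.000e+00  1.000e+00]] 65.908781386799
at [ 241.9 -575.7  249.6] [-1.7991e+02  1.0000e-02  2.2800e+01] t 0.1 open 85.3
8 x turn [-0.0001 -0.     -0.0486]
14 x shift [ 0.3375  0.2001 -0.03  ] total [ 4.7248  2.8018 -0.4202]
coaster ((510.30548095703125, 384.3758544921875), 54.46767044067383) [510.03873083 383.95390403]
jarlid [0.56762728 0.00318451 0.12993301]
```

```bash
T='x'
python3 -m inch '[[[0,0,-0.4,0,0,-0.0486,0],[0,0,0,0,0,-0.0486,0],[0,0,0,0,0,-0.0486,0],[0,0,0,0,0,-0.0486,0],[0,0,0,0,0,-0.0486,0]]]' &&
python3 -m inch '[[[0,0,0,0,0,-0.0486,0],[0,0,0,0,0,-0.0486,0],[0,0,0,0,0,-0.0486,0],[0.3375,0.2,0,0,0,0,0],[0.3375,0.2,0,0,0,0,0]]]' &&
python3 -m inch '[[[0.3375,0.2,0,0,0,0,0],[0.3375,0.2,0,0,0,0,0],[0.3375,0.2,0,0,0,0,0],[0.3375,0.2,0,0,0,0,0],[0.3375,0.2,0,0,0,0,0]]]' &&
python3 -m inch '[[[0.3375,0.2,0,0,0,0,0],[0.3375,0.2,0,0,0,0,0],[0.3375,0.2,0,0,0,0,0],[0.3375,0.2,0,0,0,0,0],[0.3375,0.2,0,0,0,0,0]]]' &&
python3 -m inch '[[[0.3375,0.2,0,0,0,0,0],[0.3375,0.2,0,0,0,0,0],[0,0,0,0,0,0,0]]]'
python3 - <<'E'
from h import *
plan(570,7,300,92.8); print(status.get_state()['joints'].round(0))
im,d,P=shot('wrist'); cv2.imwrite('pics/w0.png',im); np.savez('w0.npz',im=im,P=P)
for n,a,c in [('posts',.09,.117),('platform',.027,.034),('jartop',.126,.14)]: print(n,fit(P,(0,0,640,480),a,c))
E
```

```text
clock: 0.72
position: [0.2419, -0.5759, 0.2978]
tool_rot: [-179.9, -0.0, 66.8]
ft_force: [0.1, -0.5, 0.4]
opening: 0.0859
finger_force: 0.0
clock: 1.35
position: [0.2862, -0.492, 0.2977]
tool_rot: [180.0, -0.1, 92.7]
ft_force: [0.5, 0.8, 1.1]
opening: 0.0854
finger_force: 0.0
clock: 1.98
position: [0.3965, -0.2835, 0.2981]
tool_rot: [-180.0, -0.0, 92.8]
ft_force: [0.9, 0.4, -0.6]
opening: 0.0853
finger_force: 0.0
clock: 2.6
position: [0.5066, -0.0756, 0.298]
tool_rot: [-180.0, 0.0, 92.8]
ft_force: [1.5, -0.0, 0.7]
opening: 0.0854
finger_force: 0.0
clock: 2.98
position: [0.5513, 0.0115, 0.2982]
tool_rot: [179.9, -0.2, 93.2]
ft_force: [0.3, 0.7, 0.3]
opening: 0.085
finger_force: 0.0
at [551.3  11.5 298.2] [179.93  -0.19  93.18] t 2.98 open 85.0
1 x turn [ 0.0004 -0.0011  0.0021]
1 x shift [-0.0447  0.1541 -0.0148] total [-0.0447  0.1541 -0.0148]
[ 13.  33. -31.  99.  20.  54. -23.]
posts (10389, array([656.1, -60.6]), array([455.7, 323.5]), 84.7, 'zmed', array([ 92.2, 101.1, 114.3]))
platform (9743, array([604.4, -43.1]), array([588.2, 459.1]), 13.3, 'zmed', array([27.4, 30.1, 33.2]))
jartop (4097, array([676.1, -99.6]), array([238.4, 335.8]), 2.7, 'zmed', array([127.1, 130.1, 138.6]))
```

View pics/w0.png

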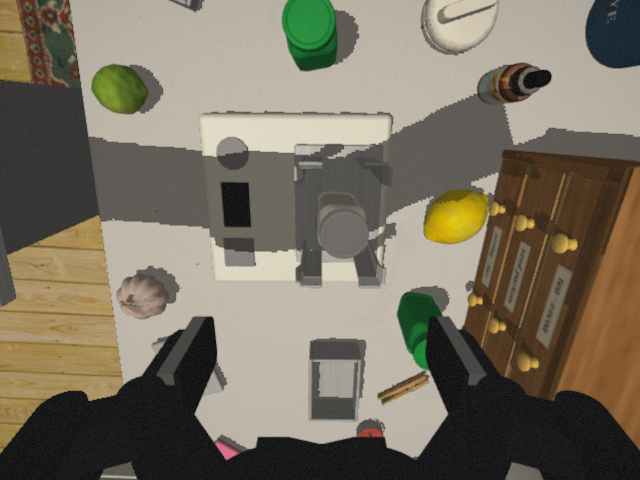

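The wrist view shows the jar lid at (342,232), the posts spanning (295–385, 150–285), the tare key at (232,153) and the hold key at (238,250).

```bash
python3 - <<'E'
from h import *
z=np.load('w0.npz'); P=z['P']
for n,b,a,c in [('jarlid',(310,200,375,265),.126,.134),('jarbody',(312,185,368,265),.06,.118),('posts',(288,140,392,292),.095,.117),('scale',(195,105,400,290),.019,.026),('deep',(295,325,375,430),.034,.046)]: print(n,fit(P,b,a,c))
for n,(u,v) in dict(tare=(232,153),hold=(238,250)).items():
    print(n,(np.nanmedian(P[v-5:v+6,u-5:u+6].reshape(-1,3),0)*1000).round(1))
Q=P[185:265,312:368].reshape(-1,3)
for a in range(50,125,12):
    q=Q[(Q[:,2]>a/1e3)&(Q[:,2]<a/1e3+.012)]*1000; print(a,len(q),q.min(0).round(),q.max(0).round())
S=np.load('top0.npz')['P']
c,s=np.cos(np.radians(2.8)),np.sin(np.radians(2.8))
for k in (55,-55): print('pred',525.5-66*c-k*s,4.6-66*s+k*c)
plan(568,3.5,200,92.8)
E
```

```text
jarlid (1871, array([572.5,   2.5]), array([41. , 40.7]), 4.1, 'zmed', array([128. , 129.6, 130.9]))
jarbody (918, array([574.7, -12.1]), array([57.1, 70.6]), 1.7, 'zmed', array([ 63. ,  97.6, 114.6]))
posts (2094, array([571.2,   3.8]), array([ 81.8, 113.8]), 2.6, 'zmed', array([ 97.9, 108.8, 114.4]))
scale (17308, array([526.2,   1.9]), array([199.3, 189. ]), 2.8, 'zmed', array([22.3, 24.1, 25.5]))
deep (892, array([ 582.7, -232.5]), array([64. , 98.6]), 2.1, 'zmed', array([34.9, 39.3, 40.8]))
tare [458.3  53.9  27.1]
hold [462.9 -53.2  27.2]
50 193 [547. -48.  50.] [606.  22.  62.]
62 189 [547. -48.  62.] [604.  22.  74.]
74 118 [549.  -7.  74.] [590.  23.  86.]
86 127 [550.  -8.  86.] [590.  23.  98.]
98 393 [550. -16.  98.] [592.  23. 110.]
110 112 [552.   5. 110.] [589.  23. 122.]
122 1909 [552. -18. 122.] [592.  23. 132.]
pred 456.8920575967066 56.3102527472684
pred 462.2655322742241 -53.55842236028935
at [550.3   8.3 297.9] [-1.7997e+02 -4.0000e-02  9.2990e+01] t 3.02 open 85.3
1 x turn [-0.0002 -0.0002  0.001 ]
2 x shift [-0.0236  0.0726  0.4079] total [-0.0472  0.1453  0.8158]
```

```bash
python3 -m inch '[[[-0.047,0.145,0.2,0,0,0,0],[0,0,0,0,0,0,0],[0,0,0,0,0,0,0],[0,0,0,0,0,0,0]]]'; python3 - <<'E'
from h import *
plan(568,3.5,200,92.8)
im,d,P=shot('wrist')
plan(568,3.5,200,92.8)
m=(P[...,2]>.019)&(P[...,2]<.026)&(P[...,0]>.4)&(P[...,0]<.65)&(abs(P[...,1])<.13)
def g(n,x0,x1,y0,y1,a,c):
    m=(P[...,2]>a)&(P[...,2]<c)&(P[...,0]>x0)&(P[...,0]<x1)&(P[...,1]>y0)&(P[...,1]<y1)
    r=cv2.minAreaRect((P[m][:,:2]*1000).astype(np.float32)); print(n,m.sum(),r)
g('scale',.41,.64,-.11,.12,.019,.026)
g('posts',.52,.62,-.065,.075,.095,.117)
g('jar',.54,.6,-.03,.035,.122,.135)
g('deep',.53,.64,-.3,-.16,.034,.046)
E
```

```text
clock: 3.52
position: [0.5676, 0.0014, 0.2751]
tool_rot: [180.0, 0.0, 92.8]
ft_force: [0.3, 0.5, 0.2]
opening: 0.0855
finger_force: 0.0
at [567.6   1.4 275.1] [1.7996e+02 1.0000e-02 9.2760e+01] t 3.52 open 85.5
1 x turn [ 0.0002  0.     -0.0002]
2 x shift [0.0085 0.0019 0.3128] total [0.017  0.0038 0.6256]
at [567.7   1.5 275.1] [1.7995e+02 1.0000e-02 9.2770e+01] t 3.58 open 85.0
1 x turn [ 0.0003  0.0001 -0.0001]
2 x shift [0.0081 0.0015 0.3129] total [0.0162 0.0029 0.6259]
scale 19681 ((526.1766967773438, 1.9051284790039062), (199.3005828857422, 188.28256225585938), 2.8120243549346924)
posts 2442 ((571.1277465820312, 3.6213912963867188), (81.82658386230469, 113.83621215820312), 2.9321138858795166)
jar 2271 ((572.1260375976562, 2.4038562774658203), (40.58084487915039, 40.86567687988281), 4.267974376678467)
deep 999 ((582.5980224609375, -232.1835174560547), (64.0565414428711, 97.81684875488281), 2.2960379123687744)
```

```bash
python3 -m inch '[[[0.006,0.037,0,0,0,-0.004,0],[0,0,0.4,0,0,0,0],[0,0,0.4,0,0,0,0],[0,0,0.4,0,0,0,0],[0,0,0.358,0,0,0,0]]]' && python3 -m inch '[[[0,0,0,0,0,0,0],[0,0,0,0,0,0,1],[0,0,0,0,0,0,1],[0,0,0,0,0,0,1],[0,0,0,0,0,0,1]]]' && python3 -m inch '[[[0,0,0,0,0,0,1],[0,0,0,0,0,0,1],[0,0,0,0,0,0,1],[0,0,0,0,0,0,1],[0,0,0,0,0,0,1]]]' && python3 -m inch '[[[0,0,-0.2,0,0,0,1],[0,0,-0.4,0,0,0,1],[0,0,-0.4,0,0,0,1],[0,0,0,0,0,0,1],[0,0,0,0,0,0,1]]]'
python3 - <<'E'
from h import *
plan(510.5,381.5,200,93)
E
```

```text
clock: 4.2
position: [0.5727, 0.0027, 0.0859]
tool_rot: [180.0, -0.0, 93.5]
ft_force: [0.9, -0.3, -0.4]
opening: 0.085
finger_force: 0.0
clock: 4.82
position: [0.5734, 0.0026, 0.0893]
tool_rot: [179.8, 0.0, 93.5]
ft_force: [-1.9, -0.1, 6.5]
opening: 0.0415
finger_force: 58.0
clock: 5.45
position: [0.5734, 0.0026, 0.0893]
tool_rot: [179.8, 0.0, 93.5]
ft_force: [-1.1, 0.5, 7.0]
opening: 0.0418
finger_force: 58.0
clock: 6.08
position: [0.5719, 0.0021, 0.2075]
tool_rot: [-180.0, 0.0, 93.5]
ft_force: [0.0, -0.3, -2.1]
opening: 0.0416
finger_force: 59.1
at [571.9   2.1 207.5] [-1.7999e+02  4.0000e-02  9.3480e+01] t 6.08 open 41.6
1 x turn [-0.      0.0002  0.0027]
8 x shift [ 0.3981 -0.0432  0.0078] total [ 3.1844 -0.3454  0.0621]
```

```bash
python3 -m inch '[[[0.2,-0.02,0,0,0,0,1],[0.4,-0.043,0,0,0,0,1],[0.4,-0.043,0,0,0,0,1],[0.4,-0.043,0,0,0,0,1],[0.4,-0.043,0,0,0,0,1]]]' && python3 -m inch '[[[0.4,-0.043,0,0,0,0,1],[0.4,-0.043,0,0,0,0,1],[0.4,-0.043,0,0,0,0,1],[0.184,-0.024,0,0,0,0,1],[0,0,0,0,0,0,1]]]' && python3 -m inch '[[[0,0,0.25,0,0,0,1],[0,0,0.35,0,0,0,1],[0,0,0.35,0,0,0,1],[0,0,0.18,0,0,0,1],[0,0,0,0,0,0,1]]]'
python3 - <<'E'
from h import *
plan(510.5,381.5,66,93.5)
im,d,P=shot('wrist'); cv2.imwrite('pics/w1.png',im)
E
```

```text
clock: 6.7
position: [0.5349, 0.2175, 0.2057]
tool_rot: [-179.8, 0.1, 93.5]
ft_force: [1.1, 0.3, -0.7]
opening: 0.0407
finger_force: 59.1
clock: 7.32
position: [0.5063, 0.3824, 0.2061]
tool_rot: [-179.9, 0.0, 93.7]
ft_force: [0.5, -0.9, -1.8]
opening: 0.0415
finger_force: 59.2
clock: 7.95
position: [0.5077, 0.3772, 0.0695]
tool_rot: [-179.8, 0.3, 93.4]
ft_force: [-0.4, -0.7, -0.9]
opening: 0.0411
finger_force: 59.2
at [507.7 377.2  69.5] [-179.82    0.33   93.36] t 7.95 open 41.1
1 x turn [-0.001   0.0018 -0.0008]
1 x shift [0.0345 0.0254 0.0291] total [0.0345 0.0254 0.0291]
```

View pics/w1.png

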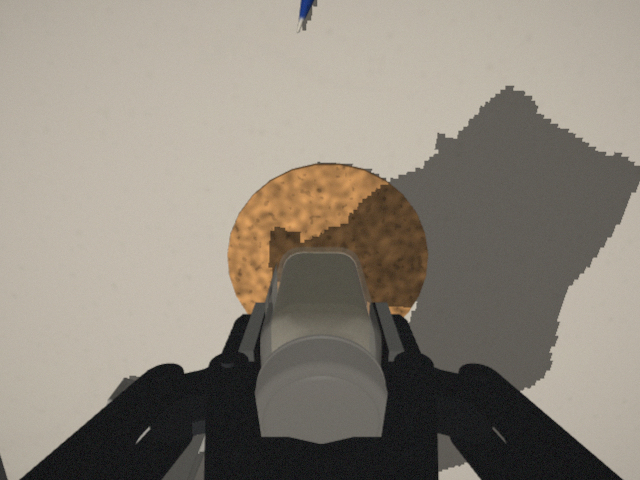

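The jar is held upright over the coaster, with its foot edge at about (318,252). The coaster's rim top is at (325,163) and its widest point is near v=255. I'll measure the offset.

```bash
python3 - <<'E'
from h import *
im,d,P=shot('wrist')
hsv=cv2.cvtColor(im,cv2.COLOR_BGR2HSV)
m=(hsv[...,1]>90)&(hsv[...,0]<25)&(P[...,2]>.002)&(P[...,2]<.01); m[320:]=0
q=(P[m][:,:2]*1000).astype(np.float32)
print(cv2.minEnclosingCircle(q), q.min(0),q.max(0))
j=P[255:275,290:350].reshape(-1,3); print(np.nanmax(j,0))
plan(510,382,66,93.5)
E
```

```text
((512.1871948242188, 382.9974670410156), 54.694671630859375) [457.83972 350.8266 ] [566.7038  437.49432]
[0.5226415  0.39916027 0.05207151]
at [508.8 379.9  72.2] [1.7996e+02 6.0000e-02 9.3390e+01] t 8.05 open 41.2
1 x turn [ 0.0002  0.0003 -0.0006]
1 x shift [0.0169 0.0109 0.0515] total [0.0169 0.0109 0.0515]
```

```bash
python3 -m inch '[[[0.017,0.02,0.03,0,0,0,1],[0,0,0.022,0,0,0,1],[0,0,0,0,0,0,1],[0,0,0,0,0,0,1]]]' && python3 -m inch '[[[0,0,0,0,0,0,0.5],[0,0,0,0,0,0,0],[0,0,0,0,0,0,0],[0,0,0,0,0,0,0],[0,0,0,0,0,0,0]]]' &&  python3 -m inch '[[[0,0,-0.1,0,0,0,0],[0,0,-0.4,0,0,0,0],[0,0,-0.4,0,0,0,0],[0,0,-0.3,0,0,0,0],[0,0,0,0,0,0,0]]]'
python3 - <<'E'
from h import *
im,d,P=shot('wrist')
m=(P[...,2]>.098)&(P[...,2]<.112)&(abs(P[...,0]-.512)<.05)&(abs(P[...,1]-.38)<.05)
print(m.sum(),cv2.minAreaRect((P[m][:,:2]*1000).astype(np.float32)),np.nanmedian(P[m],0))
plan(459,53.5,110,92.8)
E
```

```text
clock: 8.55
position: [0.51, 0.3836, 0.0657]
tool_rot: [180.0, 0.0, 93.5]
ft_force: [0.4, 0.7, -1.0]
opening: 0.0413
finger_force: 59.3
clock: 9.18
position: [0.51, 0.3835, 0.0655]
tool_rot: [180.0, 0.0, 93.5]
ft_force: [-1.3, -0.8, 0.4]
opening: 0.0856
finger_force: 0.0
clock: 9.8
position: [0.5114, 0.3853, 0.2138]
tool_rot: [179.7, -0.3, 93.5]
ft_force: [0.4, 0.2, -0.6]
opening: 0.0856
finger_force: 0.0
2926 ((513.9591064453125, 384.2665710449219), (40.820518493652344, 40.6976432800293), 31.623842239379883) [0.51377357 0.38554626 0.10560981]
at [510.5 384.1 211.5] [ 1.7983e+02 -1.2000e-01  9.3490e+01] t 9.85 open 85.3
1 x turn [ 0.0009 -0.0006  0.0038]
7 x shift [-0.3902 -0.0805  0.1209] total [-2.7311 -0.5636  0.8461]
```

```bash
python3 -m inch '[[[-0.2,-0.04,0,0,0,0.0038,1],[-0.39,-0.0805,0,0,0,0,1],[-0.39,-0.0805,0,0,0,0,1],[-0.39,-0.0805,0,0,0,0,1],[-0.39,-0.0805,0,0,0,0,1]]]' && python3 -m inch '[[[-0.39,-0.0805,0,0,0,0,1],[-0.39,-0.0805,0,0,0,0,1],[-0.19,-0.049,0,0,0,0,1],[0,0,0.2,0,0,0,1],[0,0,0.3,0,0,0,1]]]' &&  python3 -m inch '[[[0,0,0.3,0,0,0,1],[0,0,0.3,0,0,0,1],[0,0,0.1,0,0,0,1],[0,0,0,0,0,0,1],[0,0,0,0,0,0,1]]]'
python3 - <<'E'
from h import *
plan(458,53.6,44,92.8)
E
```

```text
clock: 10.48
position: [0.4762, 0.1684, 0.2085]
tool_rot: [-179.9, 0.1, 92.8]
ft_force: [-0.1, -0.2, -1.0]
opening: 0.0
finger_force: 0.0
clock: 11.1
position: [0.4579, 0.0522, 0.1488]
tool_rot: [180.0, -0.0, 92.7]
ft_force: [0.9, -0.6, 0.1]
opening: 0.0003
finger_force: 0.0
clock: 11.72
position: [0.4577, 0.0529, 0.0657]
tool_rot: [-180.0, 0.0, 92.8]
ft_force: [-0.4, -0.7, -0.1]
opening: 0.0002
finger_force: 0.0
at [457.7  52.9  65.7] [-179.99    0.     92.81] t 11.72 open 0.2
1 x turn [-0.0001  0.      0.0001]
1 x shift [0.0054 0.0031 0.1805] total [0.0054 0.0031 0.1805]
```

```bash
python3 -m inch '[[[0.005,0.003,0.15,0,0,0,1],[0,0,0.02,0,0,0,1],[0,0,0.01,0,0,0,1],[0,0,0,0,0,0,1],[0,0,0,0,0,0,1]]]' 
```

```text
clock: 12.35
position: [0.4582, 0.0537, 0.0444]
tool_rot: [180.0, -0.0, 92.8]
ft_force: [-1.2, 0.9, 3.5]
opening: -0.0003
finger_force: 2.0
```

```bash
python3 -m inch '[[[0,0,0.02,0,0,0,1],[0,0,0.005,0,0,0,1],[0,0,0,0,0,0,1],[0,0,0,0,0,0,1],[0,0,0,0,0,0,1]]]';python3 -m inch '[[[0,0,0,0,0,0,1],[0,0,0,0,0,0,1],[0,0,0,0,0,0,1]]]' 
```

```text
clock: 12.98
position: [0.4582, 0.0537, 0.0433]
tool_rot: [179.8, -0.0, 92.8]
ft_force: [-4.8, 1.0, 32.5]
opening: -0.0001
finger_force: 16.3
clock: 13.35
position: [0.4583, 0.0537, 0.0433]
tool_rot: [179.8, -0.0, 92.8]
ft_force: [-3.9, 1.4, 32.8]
opening: 0.0001
finger_force: 16.3
```

```bash
python3 -m inch '[[[0,0,-0.3,0,0,0,1],[0,0,-0.4,0,0,0,1],[0,0,-0.4,0,0,0,0],[0,0,-0.2,0,0,0,0],[0,0,0,0,0,0,0]]]' ; python3 - <<'E'
from h import *
plan(582,-232,200,92.5)
E
```

```text
clock: 13.98
position: [0.4592, 0.0532, 0.1983]
tool_rot: [179.8, -0.0, 92.7]
ft_force: [-0.2, 0.5, -0.1]
opening: 0.0544
finger_force: 0.0
at [459.2  53.2 198.3] [ 1.7979e+02 -1.0000e-02  9.2730e+01] t 13.97 open 54.4
1 x turn [ 0.0012 -0.0001  0.0013]
7 x shift [-0.3456  0.1313 -0.002 ] total [-2.4192  0.9188 -0.0139]
```

```bash
cat >> h.py <<'E'
def see(x,y,a,c,r=.075,n='wrist',save=None):
    im,d,P=shot(n)
    m=(P[...,2]>a/1e3)&(P[...,2]<c/1e3)&(np.hypot(P[...,0]-x/1e3,P[...,1]-y/1e3)<r)
    if save: cv2.imwrite(save,im)
    if m.sum()<20: print('few',m.sum()); return
    rr=cv2.minAreaRect((P[m][:,:2]*1000).astype(np.float32))
    print(n,m.sum(),np.round(rr[0],1),np.round(rr[1],1),round(rr[2],1),'z',np.round(np.percentile(P[m][:,2],[5,50,95])*1e3,1))
E
python3 -m inch '[[[-0.2,0.07,0,0,0,0.001,0],[-0.35,0.131,0,0,0,0,0],[-0.35,0.131,0,0,0,0,0],[-0.35,0.131,0,0,0,0,0],[-0.35,0.131,0,0,0,0,0]]]';python3 -m inch '[[[-0.35,0.131,0,0,0,0,0],[-0.35,0.131,0,0,0,0,0],[-0.12,0.062,0,0,0,0,0],[0,0,0,0,0,0,0],[0,0,0,0,0,0,0]]]' ; python3 - <<'E'
from h import *
see(582,-230,34,46)
see(582,-230,34,46,n='top')
see(582,-230,34,46,save='pics/w2.png')
plan(582,-232,36,92.5)
E
```

```text
clock: 14.6
position: [0.5378, -0.1366, 0.1952]
tool_rot: [-179.8, -0.0, 92.6]
ft_force: [0.5, 0.1, 0.7]
opening: 0.0852
finger_force: 0.0
clock: 15.22
position: [0.5808, -0.2299, 0.1959]
tool_rot: [-179.9, -0.1, 92.7]
ft_force: [0.2, 0.6, -0.3]
opening: 0.0854
finger_force: 0.0
wrist 2183 [ 582.8 -232.6] [64.1 96.1] 2.2 z [35.5 39.6 41. ]
top 140 [ 581.8 -228.7] [64.2 95.5] 2.4 z [35.  39.  42.9]
wrist 2181 [ 582.8 -232.6] [64.1 96.2] 2.2 z [35.6 39.6 41. ]
at [ 581.3 -230.1  196.8] [-1.7996e+02 -2.0000e-02  9.2750e+01] t 15.38 open 85.6
1 x turn [-0.0002 -0.0001  0.0014]
4 x shift [-0.0041  0.0013  0.335 ] total [-0.0164  0.0052  1.3399]
```

```bash
python3 -m inch '[[[-0.021,0.012,0.14,0,0,0.0014,0],[0,0,0.4,0,0,0,0],[0,0,0.4,0,0,0,0],[0,0,0.4,0,0,0,0],[0,0,0,0,0,0,0]]]';python3 -m inch '[[[0,0,0,0,0,0,1],[0,0,0,0,0,0,1],[0,0,0,0,0,0,1],[0,0,0,0,0,0,1],[0,0,0,0,0,0,1]]]' ; python3 -m inch '[[[0,0,0,0,0,0,1],[0,0,0,0,0,0,1],[0,0,-0.2,0,0,0,1],[0,0,-0.4,0,0,0,1],[0,0,-0.4,0,0,0,1]]]';python3 -m inch '[[[0,0,-0.3,0,0,0,1],[0,0,0,0,0,0,1],[0,0,0,0,0,0,1]]]'; python3 - <<'E'
from h import *
plan(571.1,4,200,93)
see(582,-230,130,220,r=.06)
E
```

```text
clock: 16.0
position: [0.5795, -0.233, 0.0319]
tool_rot: [-179.5, -0.1, 92.4]
ft_force: [-0.4, -0.4, 0.4]
opening: 0.0859
finger_force: 0.0
clock: 16.62
position: [0.5846, -0.2342, 0.0383]
tool_rot: [179.8, 0.1, 92.4]
ft_force: [-0.2, -0.3, 7.7]
opening: 0.0626
finger_force: 69.2
clock: 17.25
position: [0.5827, -0.234, 0.1575]
tool_rot: [-180.0, 0.0, 92.4]
ft_force: [0.1, -0.6, -2.7]
opening: 0.0626
finger_force: 67.9
clock: 17.62
position: [0.582, -0.2341, 0.1912]
tool_rot: [-179.9, 0.0, 92.4]
ft_force: [-0.4, 0.1, -3.0]
opening: 0.0628
finger_force: 68.1
at [ 582.  -234.1  191.2] [-1.7988e+02  1.0000e-02  9.2380e+01] t 17.62 open 62.8
1 x turn [-0.0007  0.     -0.0035]
5 x shift [ 0.3972  0.0026 -0.0147] total [ 1.986   0.0129 -0.0737]
wrist 45451 [ 582.7 -232.8] [102.1  97.3] 2.3 z [155.2 172.2 208.5]
```

```bash
python3 -m inch '[[[0.2,0,-0.02,0,0,-0.0035,1],[0.4,0.003,0,0,0,0,1],[0.4,0.003,0,0,0,0,1],[0.4,0.003,0,0,0,0,1],[0.4,0.003,0,0,0,0,1]]]';python3 -m inch '[[[0.174,0.0,0,0,0,0,1],[0,0,0,0,0,0,1],[0,0,0,0,0,0,1],[0,0,0,0,0,0,1]]]' ; python3 - <<'E'
from h import *
plan(570.7,2.6,130,93)
im,d,P=shot('wrist'); cv2.imwrite('pics/w3.png',im)
m=(P[...,2]>.095)&(P[...,2]<.117)&(abs(P[...,0]-.57)<.06)&(abs(P[...,1]-.005)<.07)
print(m.sum(),cv2.minAreaRect((P[m][:,:2]*1000).astype(np.float32)))
see(570,5,188,199,r=.06)
E
```

```text
clock: 18.3
position: [0.5723, -0.015, 0.1936]
tool_rot: [-179.9, -0.1, 93.1]
ft_force: [1.0, 0.4, -2.7]
opening: 0.0624
finger_force: 68.0
clock: 18.8
position: [0.5722, 0.0011, 0.1941]
tool_rot: [-180.0, 0.1, 92.9]
ft_force: [-0.4, -0.7, -1.9]
opening: 0.0624
finger_force: 68.0
at [572.2   1.1 194.1] [-1.7995e+02  6.0000e-02  9.2880e+01] t 18.8 open 62.4
1 x turn [-0.0003  0.0003 -0.0007]
2 x shift [ 0.0066 -0.0058  0.2669] total [ 0.0132 -0.0116  0.5338]
1625 ((568.9749145507812, 50.581581115722656), (81.96553039550781, 19.73141098022461), 2.636927843093872)
wrist 11988 [573.5   2.5] [90.2 97.1] 2.8 z [189.  195.1 196.7]
```

View pics/w3.png

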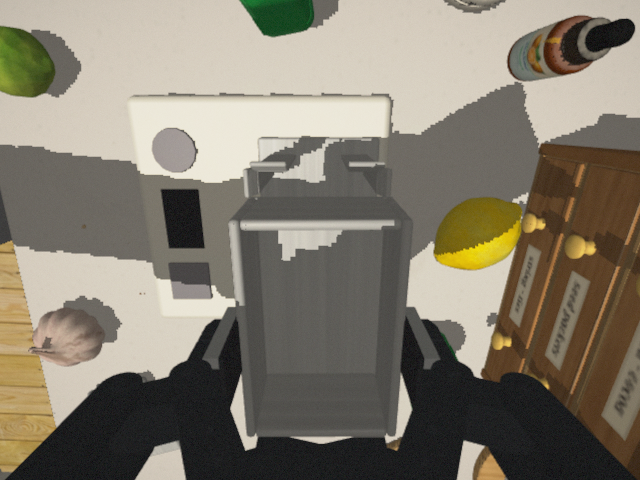

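Both far posts show at (268,165) and (368,165), with the held tin centred between them. I'll shift it a couple of mm and lower gently.

```bash
python3 -m inch '[[[0.012,-0.017,0.2,0,0,0,1],[0,0,0.15,0,0,0,1],[0,0,0,0,0,0,1],[0,0,0,0,0,0,1]]]';python3 -m inch '[[[0,0,0.1,0,0,0,1],[0,0,0.1,0,0,0,1],[0,0,0.05,0,0,0,1],[0,0,0,0,0,0,1]]]'; python3 - <<'E'
from h import *
plan(570.1,2.4,70,93)
E
```

```text
clock: 19.4
position: [0.5708, 0.0041, 0.1529]
tool_rot: [180.0, -0.0, 93.0]
ft_force: [0.1, -0.2, -2.0]
opening: 0.0621
finger_force: 67.8
clock: 19.9
position: [0.5698, 0.004, 0.1217]
tool_rot: [-179.9, 0.0, 93.0]
ft_force: [-0.7, 0.1, -3.4]
opening: 0.0626
finger_force: 67.9
at [569.8   4.  121.7] [-1.7991e+02  1.0000e-02  9.3020e+01] t 19.9 open 62.6
1 x turn [-0.0005  0.0001  0.0001]
2 x shift [-0.0069  0.0011  0.2155] total [-0.0139  0.0021  0.431 ]
```

```bash
python3 -m inch '[[[-0.012,0.003,0.03,0,0,0,1],[0,0,0.1,0,0,0,1],[0,0,0.1,0,0,0,1],[0,0,0.1,0,0,0,1],[0,0,0,0,0,0,1]]]';python3 -m inch '[[[0,0,0.06,0,0,0,1],[0,0,0.03,0,0,0,1],[0,0,0.02,0,0,0,1],[0,0,0,0,0,0,1]]]'; python3 - <<'E'
from h import *
plan(570.1,2.4,68,93)
E
```

```text
clock: 20.52
position: [0.5699, 0.0026, 0.0816]
tool_rot: [-179.9, 0.0, 93.0]
ft_force: [0.9, 0.0, -2.8]
opening: 0.0625
finger_force: 67.9
clock: 21.02
position: [0.5707, 0.0026, 0.0696]
tool_rot: [-180.0, 0.0, 93.0]
ft_force: [0.6, -0.6, -3.0]
opening: 0.0626
finger_force: 68.0
at [570.7   2.6  69.6] [-1.800e+02  1.000e-02  9.301e+01] t 21.02 open 62.6
1 x turn [-0.      0.      0.0001]
1 x shift [-0.0018 -0.0051  0.0136] total [-0.0018 -0.0051  0.0136]
```

```bash
python3 -m inch '[[[0,0,0.012,0,0,0,1],[0,0,0.006,0,0,0,1],[0,0,0,0,0,0,0.3],[0,0,0,0,0,0,0],[0,0,0,0,0,0,0]]]';python3 -m inch '[[[0,0,0,0,0,0,0],[0,0,0,0,0,0,0],[0,0,-0.2,0,0,0,0],[0,0,-0.4,0,0,0,0],[0,0,-0.4,0,0,0,0]]]'; python3 -m inch '[[[0,0,-0.2,0,0,0,0],[0,0,0,0,0,0,0],[0,0,0,0,0,0,0]]]'; python3 - <<'E'
from h import *
plan(406,241.5,220,71.6)
see(571,4,64,76,r=.058,save='pics/w4.png')
see(571,4,95,117,r=.07)
see(403,244,12,26,n='top',r=.065)
E
```

```text
clock: 21.65
position: [0.571, 0.0027, 0.0675]
tool_rot: [180.0, -0.0, 93.0]
ft_force: [-0.3, 0.7, -0.3]
opening: 0.0856
finger_force: 0.0
clock: 22.28
position: [0.5704, 0.0027, 0.1885]
tool_rot: [-179.9, -0.0, 93.0]
ft_force: [1.4, -0.6, 1.1]
opening: 0.0853
finger_force: 0.0
clock: 22.65
position: [0.57, 0.0023, 0.2105]
tool_rot: [-179.9, 0.0, 93.0]
ft_force: [0.5, -0.6, -0.2]
opening: 0.0853
finger_force: 0.0
at [570.    2.3 210.5] [-1.799e+02  3.000e-02  9.301e+01] t 22.65 open 85.3
3 x turn [-0.0002  0.0001  0.0396]
6 x shift [ 0.2433 -0.321  -0.0132] total [ 1.46   -1.9259 -0.079 ]
wrist 2660 [571.1   4.4] [ 73.3 104.7] 2.7 z [65.1 69.6 71.9]
wrist 3192 [571.2   3.7] [ 82.  113.8] 3.0 z [ 98.1 110.  114.2]
top 240 [403.3 244.6] [97.3 64.3] 71.3 z [14.1 18.7 23.4]
```

```bash
python3 -m inch '[[[0,0,0,0,0,0.0396,0],[0,0,0,0,0,0.0396,0],[0,0,0,0,0,0.0396,0],[0.24,-0.32,0,0,0,0,0],[0.24,-0.32,0,0,0,0,0]]]';python3 -m inch '[[[0.24,-0.32,0,0,0,0,0],[0.24,-0.32,0,0,0,0,0],[0.24,-0.32,0,0,0,0,0],[0.26,-0.326,0,0,0,0,0],[0,0,0,0,0,0,0]]]'; python3 -m inch '[[[0,0,0,0,0,0,0],[0,0,0,0,0,0,0]]]'; python3 - <<'E'
from h import *
see(404,242,15,25)
see(404,242,15,25)
plan(405,242,20,71.5)
E
```

```text
clock: 23.42
position: [0.5151, 0.0822, 0.2106]
tool_rot: [-179.9, 0.0, 71.5]
ft_force: [0.7, 1.2, 1.1]
opening: 0.0855
finger_force: 0.0
clock: 24.05
position: [0.4038, 0.2461, 0.2113]
tool_rot: [-179.9, -0.1, 72.2]
ft_force: [-0.2, -1.2, -1.0]
opening: 0.0857
finger_force: 0.0
clock: 24.3
position: [0.4073, 0.2402, 0.2111]
tool_rot: [180.0, 0.1, 71.5]
ft_force: [0.9, -0.4, 0.2]
opening: 0.0855
finger_force: 0.0
wrist 1734 [403.8 241.6] [96.2 64.1] 71.5 z [16.2 19.7 21. ]
wrist 1691 [403.8 241.6] [96.1 64.1] 71.4 z [16.9 19.7 21.1]
at [407.3 240.5 211.3] [1.7999e+02 4.0000e-02 7.1470e+01] t 24.4 open 85.7
1 x turn [ 0.0001  0.0002 -0.0001]
4 x shift [ 0.0014 -0.0055  0.3985] total [ 0.0057 -0.022   1.5941]
```

```bash
python3 -m inch '[[[0,-0.038,0.15,0,0,0,0],[0,0,0.4,0,0,0,0],[0,0,0.4,0,0,0,0],[0,0,0.4,0,0,0,0],[0,0,0.15,0,0,0,0]]]';python3 -m inch '[[[0,0,0.08,0,0,0,0],[0,0,0.03,0,0,0,0],[0,0,0,0,0,0,0],[0,0,0,0,0,0,0],[0,0,0,0,0,0,1]]]' ; python3 -m inch '[[[0,0,0,0,0,0,1],[0,0,0,0,0,0,1],[0,0,0,0,0,0,1],[0,0,0,0,0,0,1],[0,0,0,0,0,0,1]]]';python3 -m inch '[[[0,0,-0.2,0,0,0,1],[0,0,-0.4,0,0,0,1],[0,0,-0.4,0,0,0,1],[0,0,-0.4,0,0,0,1],[0,0,-0.15,0,0,0,1]]]'; python3 -m inch '[[[0,0,0,0,0,0,1],[0,0,0,0,0,0,1]]]'; python3 - <<'E'
from h import *
plan(570.1,2.4,200,93)
s=status.get_state()['position']*1000
see(*s[:2],s[2]-10,s[2]+8,r=.065,save='pics/w5.png')
E
```

```text
clock: 25.02
position: [0.4018, 0.242, 0.0291]
tool_rot: [-179.9, 0.2, 71.6]
ft_force: [-0.2, 0.0, 0.2]
opening: 0.085
finger_force: 0.0
clock: 25.65
position: [0.4026, 0.2434, 0.0189]
tool_rot: [180.0, -0.1, 71.6]
ft_force: [0.1, 0.5, 0.3]
opening: 0.07
finger_force: 0.0
clock: 26.28
position: [0.4026, 0.2434, 0.0192]
tool_rot: [179.9, -0.1, 71.6]
ft_force: [-0.4, -1.1, 7.9]
opening: 0.0625
finger_force: 65.4
clock: 26.9
position: [0.403, 0.2435, 0.207]
tool_rot: [179.9, -0.2, 71.6]
ft_force: [-0.0, 0.7, -1.3]
opening: 0.0623
finger_force: 66.9
clock: 27.15
position: [0.4018, 0.2425, 0.2035]
tool_rot: [-180.0, 0.1, 71.6]
ft_force: [0.6, -0.7, -0.6]
opening: 0.0624
finger_force: 66.9
at [401.8 242.5 203.5] [-1.7996e+02  1.0000e-01  7.1620e+01] t 27.15 open 62.4
3 x turn [-0.0001  0.0002 -0.0396]
6 x shift [-0.3453  0.216   0.0048] total [-2.0717  1.2961  0.0288]
wrist 13648 [402.9 240.7] [97.1 90.2] 71.7 z [194.8 203.3 207.3]
```

View pics/w5.png

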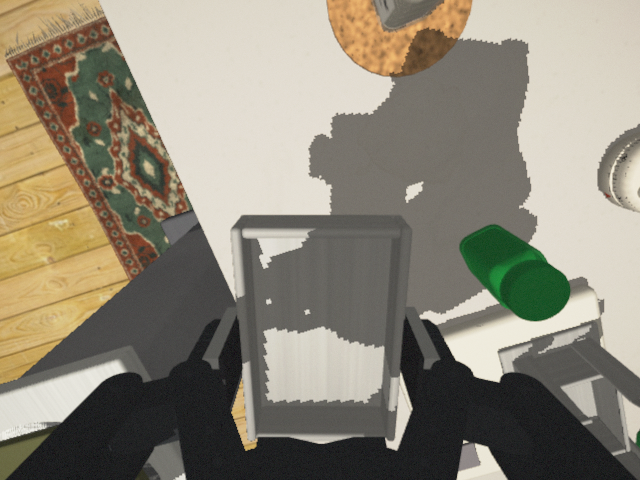

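The tin is held level and straight between the pads. Moving it over the cradle.

```bash
python3 -m inch '[[[0,0,0,0,0,-0.0396,1],[0,0,0,0,0,-0.0396,1],[0,0,0,0,0,-0.0396,1],[-0.2,0.125,0,0,0,0,1],[-0.34,0.216,0,0,0,0,1]]]';python3 -m inch '[[[-0.34,0.216,0,0,0,0,1],[-0.34,0.216,0,0,0,0,1],[-0.34,0.216,0,0,0,0,1],[-0.34,0.216,0,0,0,0,1],[-0.15,0.092,0,0,0,0,1]]]'; python3 -m inch '[[[0,0,0,0,0,0,1],[0,0,0,0,0,0,1]]]'; python3 - <<'E'
from h import *
plan(570.2,5.1,135,93)
s=status.get_state()['position']*1000
see(*s[:2],s[2]-10,s[2]+8,r=.065)
E
```

```text
clock: 27.82
position: [0.4457, 0.1817, 0.2033]
tool_rot: [-179.9, -0.0, 93.3]
ft_force: [0.0, 0.8, -1.6]
opening: 0.0627
finger_force: 66.7
clock: 28.45
position: [0.5712, 0.002, 0.2022]
tool_rot: [-179.8, 0.1, 92.8]
ft_force: [-0.3, 0.4, -1.4]
opening: 0.0626
finger_force: 66.7
clock: 28.7
position: [0.5695, 0.0073, 0.2035]
tool_rot: [-179.9, -0.1, 93.1]
ft_force: [-0.5, 1.1, -1.1]
opening: 0.0623
finger_force: 66.7
at [569.5   7.3 203.5] [-1.7988e+02 -6.0000e-02  9.3140e+01] t 28.7 open 62.3
1 x turn [-0.0007 -0.0003  0.0008]
2 x shift [-0.0094  0.0026  0.2855] total [-0.0188  0.0052  0.571 ]
wrist 13603 [570.9   5.8] [90.1 96.4] 2.9 z [194.8 203.3 207.4]
```

```bash
python3 -m inch '[[[-0.018,0.006,0.2,0,0,0,1],[0,0,0.25,0,0,0,1],[0,0,0.11,0,0,0,1],[0,0,0,0,0,0,1],[0,0,0,0,0,0,1]]]'; python3 - <<'E'
from h import *
plan(570.2,5.2,91,93)
E
```

```text
clock: 29.38
position: [0.5721, 0.0043, 0.1381]
tool_rot: [179.9, -0.0, 93.0]
ft_force: [0.4, -0.3, -1.1]
opening: 0.0622
finger_force: 66.7
at [572.1   4.3 138.1] [ 1.799e+02 -2.000e-02  9.305e+01] t 29.38 open 62.2
1 x turn [ 0.0005 -0.0001  0.0003]
1 x shift [ 0.0081 -0.0151  0.3925] total [ 0.0081 -0.0151  0.3925]
```

```bash
python3 -m inch '[[[0.008,-0.014,0.1,0,0,0,1],[0,0,0.06,0,0,0,1],[0,0,0.06,0,0,0,1],[0,0,0.06,0,0,0,1],[0,0,0,0,0,0,1]]]'; python3 -m inch '[[[0,0,0.06,0,0,0,1],[0,0,0.03,0,0,0,1],[0,0,0,0,0,0,1],[0,0,0,0,0,0,1]]]'; python3 - <<'E'
from h import *
plan(570.2,5.2,89.2,93)
E
```

```text
clock: 30.0
position: [0.5693, 0.0044, 0.1028]
tool_rot: [-179.9, 0.0, 93.0]
ft_force: [0.3, 0.0, -0.9]
opening: 0.0623
finger_force: 66.7
clock: 30.5
position: [0.5698, 0.0045, 0.0928]
tool_rot: [180.0, -0.0, 93.0]
ft_force: [0.2, -0.1, -1.9]
opening: 0.0623
finger_force: 66.7
at [569.8   4.5  92.8] [179.98  -0.    93.01] t 30.5 open 62.3
1 x turn [ 0.0001 -0.      0.0001]
1 x shift [0.0054 0.0033 0.0303] total [0.0054 0.0033 0.0303]
```

```bash
python3 -m inch '[[[0.003,0.003,0.02,0,0,0,1],[0,0,0.01,0,0,0,1],[0,0,0.003,0,0,0,1],[0,0,0,0,0,0,1]]]'; python3 -m inch '[[[0,0,0,0,0,0,0.3],[0,0,0,0,0,0,0],[0,0,0,0,0,0,0],[0,0,0,0,0,0,0],[0,0,0,0,0,0,0]]]';python3 -m inch '[[[0,0,-0.2,0,0,0,0],[0,0,-0.4,0,0,0,0],[0,0,-0.4,0,0,0,0],[0,0,0,0,0,0,0],[0,0,0,0,0,0,0]]]';  python3 - <<'E'
from h import *
plan(389,-227,200,109.4)
im,d,P=shot('wrist'); cv2.imwrite('pics/w6.png',im)
m=(P[...,2]>.084)&(P[...,2]<.094)&(abs(P[...,0]-.571)<.034)&(abs(P[...,1]-.004)<.05)
print(m.sum(),cv2.minAreaRect((P[m][:,:2]*1000).astype(np.float32)),np.nanpercentile(P[m][:,2],[5,50,95]))
see(389,-228,22,38,n='top',r=.05)
E
```

```text
clock: 31.0
position: [0.5701, 0.0049, 0.0892]
tool_rot: [180.0, 0.0, 93.0]
ft_force: [-1.7, -1.0, 5.2]
opening: 0.0622
finger_force: 67.4
clock: 31.62
position: [0.57, 0.0049, 0.0887]
tool_rot: [-180.0, 0.0, 93.0]
ft_force: [1.3, 0.0, 0.5]
opening: 0.0857
finger_force: 0.0
clock: 32.25
position: [0.5696, 0.0044, 0.2083]
tool_rot: [-179.9, 0.0, 93.0]
ft_force: [-1.0, -0.0, -0.6]
opening: 0.0856
finger_force: 0.0
at [569.6   4.4 208.3] [-1.7995e+02  4.0000e-02  9.3000e+01] t 32.25 open 85.6
2 x turn [-0.0002  0.0001 -0.0455]
6 x shift [-0.2199 -0.3433  0.0115] total [-1.3194 -2.0599  0.0688]
2978 ((570.7940063476562, 3.3816986083984375), (67.79768371582031, 98.99504089355469), 0.27150923013687134) [0.08531365 0.08963417 0.09109796]
few 0
```

View pics/w6.png

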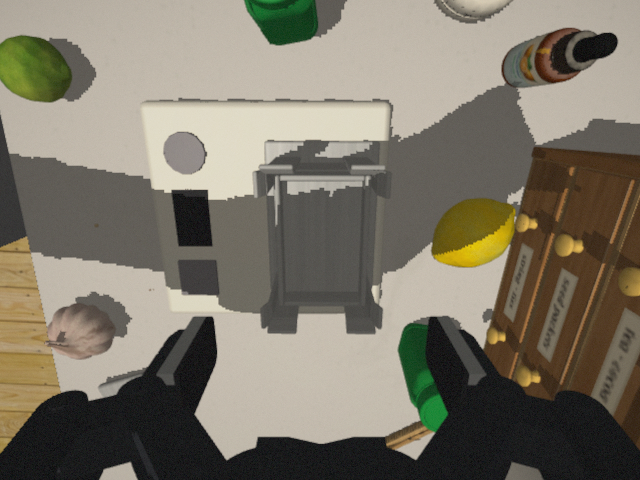

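The shallow tin is seated squarely, with its rim at z=89.6 and the posts at (275–380, 170–330). In the top view the lid is hidden by the arm or has moved, so I'll go look.

```bash
python3 -m inch '[[[0,0,0,0,0,-0.0455,0],[0,0,0,0,0,-0.0455,0],[-0.22,-0.343,0,0,0,0,0],[-0.22,-0.343,0,0,0,0,0],[-0.22,-0.343,0,0,0,0,0]]]';python3 -m inch '[[[-0.22,-0.343,0,0,0,0,0],[-0.22,-0.343,0,0,0,0,0],[-0.22,-0.343,0,0,0,0,0],[0,0,0,0,0,0,0],[0,0,0,0,0,0,0]]]'; python3 -m inch '[[[0,0,0,0,0,0,0],[0,0,0,0,0,0,0]]]'; python3 - <<'E'
from h import *
plan(389,-228,36,109.4)
see(390,-228,22,38,r=.06,save='pics/w7.png')
see(390,-228,9,16,r=.07)
E
```

```text
clock: 32.98
position: [0.4782, -0.1119, 0.2075]
tool_rot: [-179.9, -0.1, 109.4]
ft_force: [0.4, -0.3, -0.8]
opening: 0.0856
finger_force: 0.0
clock: 33.6
position: [0.3899, -0.226, 0.2082]
tool_rot: [180.0, -0.1, 109.4]
ft_force: [0.3, 0.4, -0.7]
opening: 0.0855
finger_force: 0.0
clock: 33.85
position: [0.3905, -0.2255, 0.2087]
tool_rot: [180.0, -0.0, 109.5]
ft_force: [1.1, 0.4, 0.3]
opening: 0.0855
finger_force: 0.0
at [ 390.5 -225.5  208.7] [ 1.7997e+02 -2.0000e-02  1.0952e+02] t 33.85 open 85.5
1 x turn [ 0.0002 -0.0001  0.0007]
4 x shift [-0.0039 -0.0046  0.3599] total [-0.0156 -0.0183  1.4394]
wrist 802 [ 389.7 -229. ] [11.9 49.3] 19.7 z [28.1 30.7 32. ]
wrist 6537 [ 389.9 -229.2] [64.1 95.7] 20.4 z [11.6 13.  14.3]
```

View pics/w7.png

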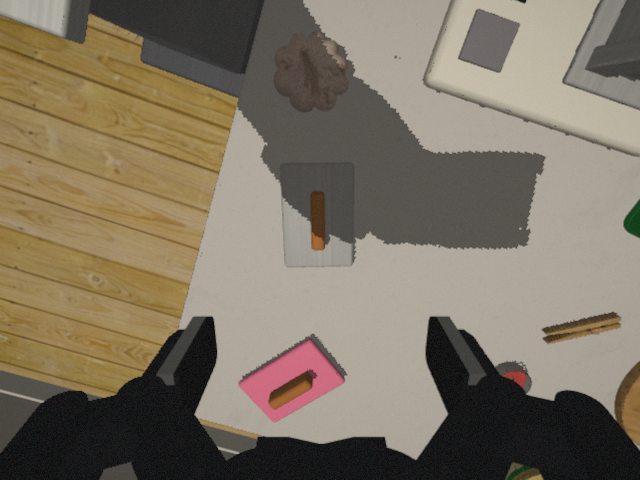

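The lid is at image (318,215), straight in view. The pink look-alike at (292,378) stays put.

```bash
python3 -m inch '[[[-0.026,-0.026,0.15,0,0,-0.003,0],[0,0,0.4,0,0,0,0],[0,0,0.4,0,0,0,0],[0,0,0.3,0,0,0,0],[0,0,0.1,0,0,0,0]]]';python3 -m inch '[[[0,0,0.05,0,0,0,0],[0,0,0.035,0,0,0,0],[0,0,0,0,0,0,0],[0,0,0,0,0,0,0]]]' ; python3 - <<'E'
from h import *
plan(388.6,-229.5,36,110.1)
E
```

```text
clock: 34.58
position: [0.3875, -0.2296, 0.0449]
tool_rot: [-179.9, -0.1, 110.0]
ft_force: [1.2, 0.3, 0.5]
opening: 0.0855
finger_force: 0.0
clock: 35.08
position: [0.3881, -0.2304, 0.0367]
tool_rot: [180.0, 0.0, 109.9]
ft_force: [0.2, 0.3, -0.5]
opening: 0.0855
finger_force: 0.0
at [ 388.1 -230.4   36.7] [1.7997e+02 2.0000e-02 1.0995e+02] t 35.08 open 85.5
1 x turn [ 0.0001  0.0001 -0.0008]
1 x shift [0.0059 0.0062 0.006 ] total [0.0059 0.0062 0.006 ]
```

```bash
python3 -m inch '[[[0.006,0.006,0.006,0,0,0,0.5],[0,0,0,0,0,0,1],[0,0,0,0,0,0,1],[0,0,0,0,0,0,1],[0,0,0,0,0,0,1]]]';python3 -m inch '[[[0,0,0,0,0,0,1],[0,0,0,0,0,0,1],[0,0,0,0,0,0,1],[0,0,0,0,0,0,1],[0,0,0,0,0,0,1]]]'; python3 -m inch '[[[0,0,-0.2,0,0,0,1],[0,0,-0.4,0,0,0,1],[0,0,-0.4,0,0,0,1],[0,0,-0.4,0,0,0,1],[0,0,-0.15,0,0,0,1]]]' ;  python3 -m inch '[[[0,0,0,0,0,0,1],[0,0,0,0,0,0,1]]]'; python3 - <<'E'
from h import *
plan(570.2,4,200,93)
s=status.get_state()['position']*1000
see(*s[:2],s[2]-28,s[2]-17,r=.065,save='pics/w8.png')
E
```

```text
clock: 35.7
position: [0.3883, -0.2297, 0.0361]
tool_rot: [180.0, 0.0, 109.9]
ft_force: [-0.5, -0.4, 3.6]
opening: 0.0105
finger_force: 59.4
clock: 36.33
position: [0.3883, -0.2296, 0.0361]
tool_rot: [180.0, 0.0, 109.9]
ft_force: [-0.3, 0.3, 5.7]
opening: 0.0103
finger_force: 59.5
clock: 36.95
position: [0.3887, -0.2299, 0.224]
tool_rot: [179.9, 0.1, 109.9]
ft_force: [0.5, 0.1, -1.8]
opening: 0.0106
finger_force: 59.1
clock: 37.2
position: [0.3873, -0.2296, 0.2208]
tool_rot: [-179.9, -0.1, 109.9]
ft_force: [-0.3, -0.4, -2.1]
opening: 0.0105
finger_force: 59.1
at [ 387.3 -229.6  220.8] [-1.7989e+02 -7.0000e-02  1.0992e+02] t 37.2 open 10.5
2 x turn [-0.0003 -0.0002  0.047 ]
6 x shift [0.3107 0.2707 0.0289] total [1.864  1.6243 0.1732]
wrist 16193 [ 388.1 -229.1] [64.2 95.9] 19.9 z [196.1 197.6 198.7]
```

View pics/w8.png

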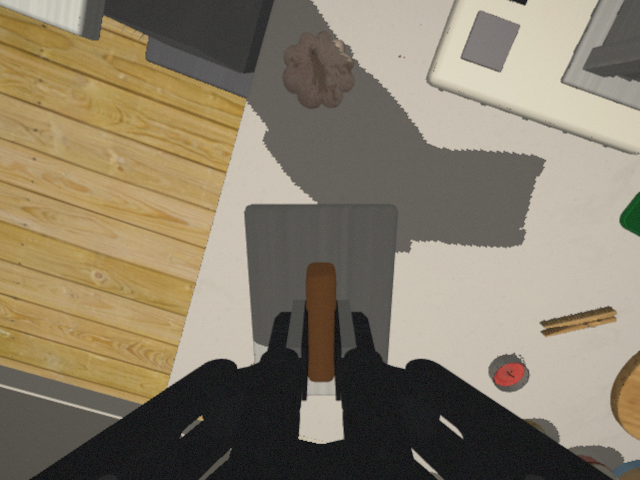

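The lid is held level by its grip. Moving it over the cradle.

```bash
python3 -m inch '[[[0,0,0,0,0,0.047,1],[0,0,0,0,0,0.047,1],[0.16,0.135,0.03,0,0,0,1],[0.31,0.27,0.03,0,0,0,1],[0.31,0.27,0.03,0,0,0,1]]]';python3 -m inch '[[[0.31,0.27,0.03,0,0,0,1],[0.31,0.27,0.03,0,0,0,1],[0.31,0.27,0.02,0,0,0,1],[0.154,0.14,0,0,0,0,1],[0,0,0,0,0,0,1]]]';python3 -m inch '[[[0,0,0,0,0,0,1],[0,0,0,0,0,0,1]]]'; python3 - <<'E'
from h import *
plan(570.2,3.7,135,93)
s=status.get_state()['position']*1000
see(*s[:2],s[2]-28,s[2]-17,r=.065)
E
```

```text
clock: 37.88
position: [0.4643, -0.131, 0.2096]
tool_rot: [-179.9, -0.0, 93.0]
ft_force: [0.0, 0.4, -0.6]
opening: 0.0099
finger_force: 59.0
clock: 38.5
position: [0.5715, 0.0068, 0.2]
tool_rot: [-179.9, -0.1, 93.2]
ft_force: [-0.5, -0.3, -2.8]
opening: 0.0106
finger_force: 59.0
clock: 38.75
position: [0.5702, 0.0023, 0.2009]
tool_rot: [-179.9, 0.1, 92.9]
ft_force: [-0.2, 0.1, -1.2]
opening: 0.0103
finger_force: 59.0
at [570.2   2.3 200.9] [-1.7989e+02  8.0000e-02  9.2910e+01] t 38.75 open 10.3
1 x turn [-0.0006  0.0005 -0.0005]
2 x shift [5.800e-03 2.000e-04 2.745e-01] total [1.17e-02 3.00e-04 5.49e-01]
wrist 16110 [571.4   3. ] [64.5 95.8] 2.8 z [176.1 177.6 178.6]
```

```bash
python3 -m inch '[[[0.008,-0.002,0.2,0,0,0,1],[0,0,0.12,0,0,0,1],[0,0,0,0,0,0,1],[0,0,0,0,0,0,1]]]'; python3 - <<'E'
from h import *
plan(570.2,3.2,125,93)
E
```

```text
clock: 39.3
position: [0.5713, 0.005, 0.1636]
tool_rot: [180.0, -0.0, 93.0]
ft_force: [0.9, 0.0, -2.4]
opening: 0.0102
finger_force: 59.0
at [571.3   5.  163.6] [ 1.7995e+02 -1.0000e-02  9.3000e+01] t 39.3 open 10.2
1 x turn [ 0.0003 -0.     -0.    ]
1 x shift [-0.0143 -0.0097  0.3213] total [-0.0143 -0.0097  0.3213]
```

```bash
python3 -m inch '[[[-0.012,-0.009,0.08,0,0,0,1],[0,0,0.08,0,0,0,1],[0,0,0.06,0,0,0,1],[0,0,0.05,0,0,0,1],[0,0,0,0,0,0,1]]]'; python3 -m inch '[[[0,0,0.04,0,0,0,1],[0,0,0.02,0,0,0,1],[0,0,0,0,0,0,1],[0,0,0,0,0,0,1]]]'; python3 - <<'E'
from h import *
plan(570.2,3.2,121,93)
E
```

```text
clock: 39.92
position: [0.5696, 0.0035, 0.1301]
tool_rot: [-179.9, 0.0, 93.0]
ft_force: [-0.0, 0.1, -1.8]
opening: 0.0098
finger_force: 59.0
clock: 40.42
position: [0.57, 0.0035, 0.1236]
tool_rot: [180.0, 0.0, 93.0]
ft_force: [-0.4, 0.4, -1.0]
opening: 0.0103
finger_force: 59.0
at [570.    3.5 123.6] [179.99   0.    93.01] t 40.42 open 10.3
1 x turn [0.0001 0.     0.0001]
1 x shift [-0.0025  0.0016  0.0213] total [-0.0025  0.0016  0.0213]
```

```bash
python3 -m inch '[[[0,0,0.015,0,0,0,1],[0,0,0.01,0,0,0,1],[0,0,0.002,0,0,0,1],[0,0,0,0,0,0,1]]]'; python3 -m inch '[[[0,0,0,0,0,0,0.7],[0,0,0,0,0,0,0.5],[0,0,0,0,0,0,0.5],[0,0,0,0,0,0,0.5],[0,0,0,0,0,0,0.5]]]';python3 -m inch '[[[0,0,-0.2,0,0,0,0.5],[0,0,-0.4,0,0,0,0.5],[0,0,-0.2,0,0,0,0.5],[0,0,0,0,0,0,0.5],[0,0,0,0,0,0,0.5]]]';  python3 - <<'E'
from h import *
plan(463,-54,200,93)
im,d,P=shot('wrist'); cv2.imwrite('pics/w9.png',im)
m=(P[...,2]>.092)&(P[...,2]<.102)&(abs(P[...,0]-.571)<.034)&(abs(P[...,1]-.004)<.05)
print(m.sum(),cv2.minAreaRect((P[m][:,:2]*1000).astype(np.float32)),np.nanpercentile(P[m][:,2],[5,50,95]))
E
```

```text
clock: 40.92
position: [0.57, 0.0035, 0.1212]
tool_rot: [180.0, 0.0, 93.0]
ft_force: [-2.3, -0.9, 6.9]
opening: 0.0102
finger_force: 60.1
clock: 41.55
position: [0.5699, 0.0035, 0.1201]
tool_rot: [-180.0, 0.0, 93.0]
ft_force: [-0.7, -0.2, 0.3]
opening: 0.0424
finger_force: 0.0
clock: 42.18
position: [0.5693, 0.0031, 0.2154]
tool_rot: [-179.9, 0.0, 93.0]
ft_force: [0.1, 0.0, 0.3]
opening: 0.0425
finger_force: 0.0
at [569.3   3.1 215.4] [-1.7991e+02  3.0000e-02  9.3010e+01] t 42.17 open 42.5
1 x turn [-0.0005  0.0002  0.    ]
3 x shift [-0.143  -0.3031  0.0427] total [-0.4289 -0.9094  0.1282]
10921 ((570.8402709960938, 3.8622665405273438), (67.91754150390625, 99.87206268310547), 0.20463384687900543) [0.09653779 0.09798431 0.0991376 ]
```

View pics/w9.png

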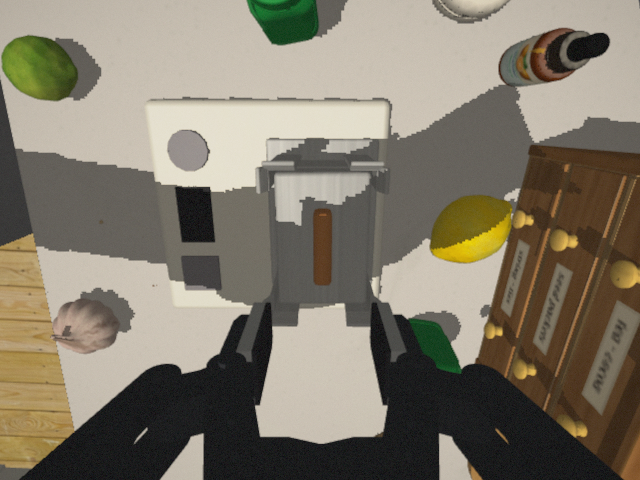

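The lid is flat between all four posts, with its plate at z=98.0, as expected for a complete stack. Next is the hold key, at image (200,272).

```bash
python3 -m inch '[[[-0.148,-0.305,0,0,0,0,1],[-0.148,-0.305,0,0,0,0,1],[-0.148,-0.305,0,0,0,0,1],[0,0,0.2,0,0,0,1],[0,0,0.3,0,0,0,1]]]' &&  python3 -m inch '[[[0,0,0.3,0,0,0,1],[0,0,0.3,0,0,0,1],[0,0,0.1,0,0,0,1],[0,0,0,0,0,0,1],[0,0,0,0,0,0,1]]]'
python3 - <<'E'
from h import *
plan(462.5,-55.5,46,93)
E
```

```text
clock: 42.85
position: [0.4629, -0.0561, 0.1554]
tool_rot: [180.0, -0.0, 92.9]
ft_force: [0.8, -0.8, -0.5]
opening: -0.0001
finger_force: 0.0
clock: 43.48
position: [0.463, -0.0554, 0.0723]
tool_rot: [-180.0, -0.0, 93.0]
ft_force: [-0.1, -1.3, 0.0]
opening: 0.0003
finger_force: 0.0
at [463.  -55.4  72.3] [-1.7999e+02 -1.0000e-02  9.3020e+01] t 43.48 open 0.3
1 x turn [-0.0001 -0.0001  0.0001]
1 x shift [-0.0007 -0.0044  0.2189] total [-0.0007 -0.0044  0.2189]
```

```bash
python3 -m inch '[[[0,0,0.15,0,0,0,1],[0,0,0.07,0,0,0,1],[0,0,0.02,0,0,0,1],[0,0,0.018,0,0,0,1],[0,0,0,0,0,0,1]]]'; python3 -m inch '[[[0,0,0,0,0,0,1],[0,0,0,0,0,0,1],[0,0,0,0,0,0,1],[0,0,0,0,0,0,1]]]'
```

```text
clock: 44.1
position: [0.4632, -0.0555, 0.0434]
tool_rot: [179.9, 0.0, 93.0]
ft_force: [-3.2, 0.2, 22.1]
opening: -0.0002
finger_force: 11.1
clock: 44.6
position: [0.4632, -0.0555, 0.0434]
tool_rot: [179.9, 0.0, 93.0]
ft_force: [-2.4, 0.3, 22.4]
opening: -0.0002
finger_force: 11.0
```

Both key presses went past 4 N (33 N and 22 N). I'll retreat and do a last check.

```bash
python3 -m inch '[[[0,0,-0.2,0,0,0,1],[0,0,-0.4,0,0,0,1],[0,0,-0.4,0,0,0,1],[0,0,-0.4,0,0,0,1],[-0.3,0,0,0,0,0,1]]]'; python3 -m inch '[[[-0.4,0,0,0,0,0,1],[-0.4,0,0,0,0,0,1],[0,0,0,0,0,0,1],[0,0,0,0,0,0,1]]]'; python3 - <<'E'
from h import *
im,d,P=shot('top'); cv2.imwrite('pics/t9.png',cv2.resize(im[170:320,120:440],None,fx=2.4,fy=2.4,interpolation=2))
see(512,384,98,115,r=.05,n='top')
see(571,7,92,102,r=.045,n='top')
E
```

```text
clock: 45.22
position: [0.4676, -0.0891, 0.2135]
tool_rot: [179.5, -0.0, 93.3]
ft_force: [-0.4, -0.5, -0.7]
opening: 0.0001
finger_force: 0.0
clock: 45.72
position: [0.4698, -0.1867, 0.2096]
tool_rot: [180.0, -0.0, 93.0]
ft_force: [0.2, -0.4, -0.5]
opening: -0.0001
finger_force: 0.0
top 274 [513.4 386.5] [41.4 38.8] 88.0 z [100.6 105.2 109. ]
top 826 [570.5   6.8] [64.2 88.5] 3.5 z [ 93.4  97.2 100.7]
```

View pics/t9.png

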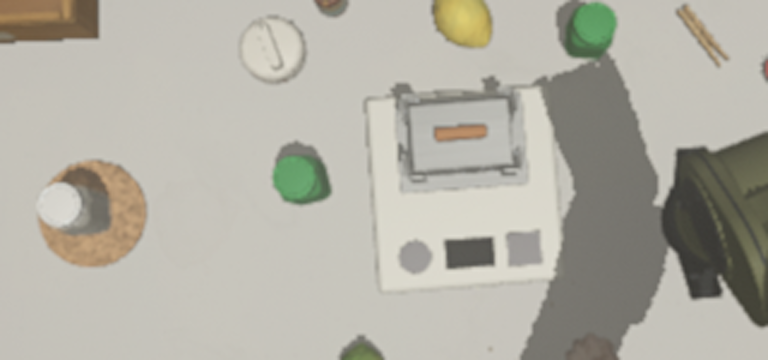

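The jar stands on the coaster (its lid at (60,205), shifted by perspective). The complete stack sits centred in the cradle at (462,135), and the robot is clear of everything.

```bash
python3 -c "from workcell import job; print(job.sign_off())"
```

```text
the job is handed in; nothing more can be done
None
```

I handed the job in with the jar standing on the coaster, both keys pressed past 4 N, and the deep tin, the one shallow tin present and the lid seated in the cradle; the sign-off did not say whether it passed.

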